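# Seat the check plug in the moisture meter's hidden socket

## Task

Run a reference check on the grey moisture meter: lift the square-headed check plug out of its wooden block, lower it into the meter's round test well and feel gently with its tip over the sprung plate at the bottom until it drops into the hidden socket, then seat it fully home and upright, never pushing the sprung plate down to its stop and never knocking the plug hard against the meter. Then let go of the plug, press the meter's round check button fully down and release it, leaving the plug seated and the canisters, glass cylinder and brass scoop undisturbed.

Things in the scene. Friction and masses are not known exactly. Their poses are not given: they have to be found in the camera images.
- meter: Grey moisture meter, fixed, a box 200 (x) by 260 (y) by 90 mm high with a flush dark screen, a round test well and a round button on its flat top. Origin at the centre of its underside, z up.
- well_mouth (a point): Centre of the mouth of the meter's test well, level with its top, 90 mm above the counter; axes as the meter's. The well is a round shaft 44 mm wide, 40 mm deep, plain vertical walls. In its floor, a flat black sprung plate, is a hidden socket, NOT at the centre: its centre lies anywhere within 6 mm either way along x and 6 mm either way along y of the well's axis; find it by feel.
- contact_plate (a joint): Travel of the sprung plate, m: 0 at rest (its top 40 mm below the well's mouth), 0.008 at its stop, growing downward; springs back. Moves from about 1.5 N, then 1.2 N per mm (9.9 N at 7 mm, which must not be reached). Its one hole is the blind socket: round, upright, 13.5 mm wide, 16 mm deep, rim chamfered 1 mm.
- check_button (a joint): Travel of the check button, m: 0 up, 0.006 fully down; a spring returns it; fully down takes about 5 N.
- check_button_top (a point): Centre of the top of the round check button (30 mm across), which is pressed straight down. It stands on the meter's top near one end, about 135 mm from the well.
- plug_head (a point): Centre of the check plug's square grip head: black block 24 x 24 mm, 36 mm high, sides along this point's x and y, z up along the plug. Under it a round steel shaft 12 mm wide, 68 mm long; 104 mm in all, 70 to 110 g, loose. This point is 86 mm above the tip. Seated fully home in the socket, the head's underside is 12 mm above the meter's top.
- plug_tip (a point): Centre of the flat foot of the plug's shaft (foot chamfered 1.5 mm), 86 mm below plug_head along the plug's axis. Fully home, it is 56 mm below the well's mouth.
- block: Wooden holder block, fixed, 70 by 90 by 40 mm high, origin at the centre of its underside. The plug stands upright in the 14 mm hole in the middle of its top, 30 mm deep.
- silver_canister: Silver screw-top tin canister, 88 mm across, 194 mm tall, loose, origin at the centre of its underside; bystander.
- olive_canister: Olive screw-top tin canister, 88 mm across, 194 mm tall, loose, origin at the centre of its underside; bystander.
- glass_cylinder: Glass graduated cylinder, 36 mm across on a 68 mm foot, 190 mm tall, loose, origin at the centre of its underside; bystander.
- scoop: Brass spoon scoop about 170 mm long lying on the counter along its own x, loose; bystander.
There are look-alikes about, which are no part of the job. There is more than one size of the part that bears plug_head; the job needs the smallest.

How it is judged (in metres and radians):
On the way, in this order (a step that is already met when the one before it is completed fails the run):
1. the plug is lifted clear of its block (height (world z) of plug_tip above 0.06 m), for 0.1 s.
2. the plug is fully home in the socket (tip at least 53 mm below the well's mouth), upright (z of plug_tip in the frame of well_mouth below -0.053 m and horizontal distance between plug_tip and well_mouth below 0.014 m and angle between plug_tip's own z axis and vertical below 0.12 rad), for 0.2 s.
3. with the plug seated and let go, the check button is pressed down (at least 4.5 of 6 mm) (value of joint check_button above 0.0045 m and z of plug_tip in the frame of well_mouth below -0.053 m and contact force between the fingers and plug below 0.5 N), for 0.1 s.
At the end, for the whole second after the job is handed in: The plug stands at rest in the socket: tip at least 53 mm below the well's mouth (fully home is 56 mm), within 14 mm of the well's axis, tilted less than 0.12 rad; the check button and the sprung plate are back up (within 2 mm) (all of step 2 and value of joint each of check_button, contact_plate below 0.002 m); the robot touches nothing.
It fails at once if the sprung plate is pushed down 7 mm or more (its stop is at 8 mm) (value of joint contact_plate above 0.007 m).
It fails at once if a canister, the glass cylinder or the scoop is moved more than 30 mm (distance of any of silver_canister, olive_canister, glass_cylinder, scoop from where it was at the start of the episode above 0.03 m).
It fails at once if a canister or the glass cylinder is tipped (angle between any of silver_canister, olive_canister, glass_cylinder's own z axis and vertical above 0.3 rad).
It fails at once if the plug is knocked against the meter with more than 25 N (contact force between plug and meter above 25 N).
It also fails if it takes over 72 s, if anything falls off the work surface, if the arm or the gripper's body presses on something with over 40 N, if the wrist force passes 120 N, or if a joint passes its speed limit or range.

## Robot

A 6-joint arm with a two-finger parallel gripper is mounted at the origin on the work surface. World frame = base frame: x ahead of the robot, y to its left, z up, the work surface at z = 0. Lengths are in mm, angles in rad, forces in N, time in s.
With the tool pointing down it reaches from about 350 to 975 mm from the base axis. Payload 7.1 kg.
Tool frame: the origin (TCP) lies on the centre line of the jaws, within the pads' length; the fingertips stand 14 mm ahead of it and the grasp point (between the pads) lies 5 mm behind it; x points along the fingers, z is the direction in which the jaws open and shut, and the axes are right-handed (so a half turn about x gives the same grasp; the last joint's range is limited). The gripper opens to 88 mm and grips with 3 to 60 N. Pads are 20 mm wide; open, the fingers measure 115 mm over their backs; the gripper's body (75 mm by 178 mm) begins 61 mm behind the grasp point.
Start: joints at [1.1, 0.423, 1.63, -0, 1.089, -0.019], TCP at [272.834, 562.287, 236.675] pointing down, gripper open.
Joint ranges: [-3, 3], [-0.9, 2.11], [0.09, 2.58], [-1.31, 4.45], [0.11, 2.69], [-2.54, 2.54]. Speed limits (rad/s): [2.39, 2.39, 3.01, 3.14, 3.14, 3.14].

## Interface

Orientations are given as a rotation vector (axis times angle).
In Python, from workcell import ctrl gives the robot as it stands.
- The arm moves only by the tool servo_tool, never from a script. Its argument "plan" is a list that holds one entry, the list of rows, each a list of 7 numbers: the shift along the tool's x, y, z in cm, then the turn, a rotation vector about the tool's x, y, z in rad, then the finger opening in cm, from 0 to 8.78. A call has 1 to 8 rows; each row is the pose to reach, as a shift and turn from the pose commanded when the call began, along the tool's axes at that moment; what a row does not reach only later rows make up. A row lasts 1/12 s, in which the tool goes at most 41.7 mm and 7.16 degrees, less where a joint would pass 70% of its speed; a pose out of reach is approached as far as the arm can. A call with a gripper value outside its range is refused whole. The fingers move at their own pace and stop on an object; the grip force is fixed at half the most. Time passes only in rows, so rows that repeat a pose let the fingers close. It gives the time, the measured TCP pose, the force and the opening at its end, in the units of the state.
- ctrl.get_obs(): the state, without advancing time (a new reading comes with each control period).
- ctrl.get_image(name): name is "side" or "top"; returns the picture (420x560x3 uint8, red, green, blue); there is no depth.
- ctrl.calibration(name): a dict with "K" (3x3 intrinsics, pixels), "dist" ([k1, k2, p1, p2, k3] as OpenCV has them; the pictures are not rectified), "view" (4x4, takes a point from world to camera coordinates). Camera axes: x right, y up, looking along -z (the intrinsics and any distortion apply to the point x, -y, -z); pixel columns grow to the right and rows downward; lengths in mm; the calibration is good to about 2 mm. A picture is of the moment at which its call begins. calibration takes no time and is no camera call.
- ctrl.close_job(): hands the job in, once; it reports no verdict.
The state is a dict: "t": time; "qpos": joint angles; "qvel": joint speeds; "joint_torque": joint torques, N m; "ee_pos": TCP position; "orientation": TCP orientation; "ft_force": force on the tool from outside, world axes, zero at the start; "moment": the same for the moment, N m; "width": finger opening in mm.
Only numpy, scipy, OpenCV 4.12 (cv2) and the standard library are available. Lean on these libraries where they do the work, as an engineer would, in place of code of your own. Each camera call takes 0.05 s, during which the arm holds its last target.

## Working session

There is one attempt and no reset: what is moved stays moved. The work goes in short steps, Python scripts to look and compute and a tool call to move; the robot and the scene stay as the last step left them, time stands still between calls to the robot, and variables do not carry over. Pictures are saved under pics/ and viewed, and the job is handed in when it is done.

Besides the shell and the picture viewer there is one more tool, called after "Request:" by a JSON object that holds its "fn" and its "kwargs". servo_tool: Moves the arm, as the interface text tells. Its arguments: {"type":"object","properties":{"plan":{"type":"array","items":{"type":"array","items":{"type":"array","items":{"type":"number"}}}}},"required":["plan"]}

```bash
ls; mkdir -p pics
python3 - <<'E'
from workcell import ctrl
import cv2
print(ctrl.get_obs())
for n in("side","top"):
    im=ctrl.get_image(n); cv2.imwrite(f"pics/{n}0.png",im[:,:,::-1]); c=ctrl.calibration(n); print(n,c)
E
```

```text
pics
{'t': 0.0, 'qpos': array([ 1.09998598e+00,  4.23802718e-01,  1.63071263e+00, -2.09786307e-05,
        1.08859833e+00, -1.89836869e-02]), 'qvel': array([ 0.00197471, -0.00130163, -0.00168814,  0.0014801 ,  0.00133718,
        0.00024178]), 'joint_torque': array([-1.81349558e-03, -5.44598687e+01, -2.73674262e+01,  6.42594974e-02,
        2.29084067e-02, -1.98706016e-04]), 'ee_pos': array([272.60496912, 561.80662875, 235.91659509]), 'orientation': array([-0.87110527,  1.39102706,  0.86979554]), 'ft_force': array([ 0.72727142, -0.21330218, -0.40079851]), 'moment': array([-0.01912221,  0.01792461,  0.02196218]), 'width': 87.83667815665247}
side {'K': array([[440.83358142,   0.        , 280.85749909],
       [  0.        , 440.83358142, 205.16352336],
       [  0.        ,   0.        ,   1.        ]]), 'dist': array([-0.00774065,  0.        ,  0.        ,  0.        ,  0.        ]), 'view': array([[ 9.99283553e-01, -3.78185762e-02, -1.46154241e-03,
        -5.90039314e+02],
       [ 2.02926453e-02,  5.02797658e-01,  8.64165912e-01,
        -1.18810292e+02],
       [-3.19466643e-02, -8.63576442e-01,  5.03204869e-01,
        -1.19139963e+03],
       [ 0.00000000e+00,  0.00000000e+00,  0.00000000e+00,
         1.00000000e+00]])}
top {'K': array([[443.12735258,   0.        , 279.36430209],
       [  0.        , 443.12735258, 213.33240675],
       [  0.        ,   0.        ,   1.        ]]), 'dist': array([-0.13184999,  0.        ,  0.        ,  0.        ,  0.        ]), 'view': array([[-2.17600082e-02, -9.99631991e-01,  1.61982976e-02,
         3.04509488e+01],
       [ 9.95174021e-01, -2.01066499e-02,  9.60436951e-02,
        -6.32616366e+02],
       [-9.56826567e-02,  1.82100365e-02,  9.95245308e-01,
        -1.11634095e+03],
       [ 0.00000000e+00,  0.00000000e+00,  0.00000000e+00,
         1.00000000e+00]])}
```

View pics/side0.png

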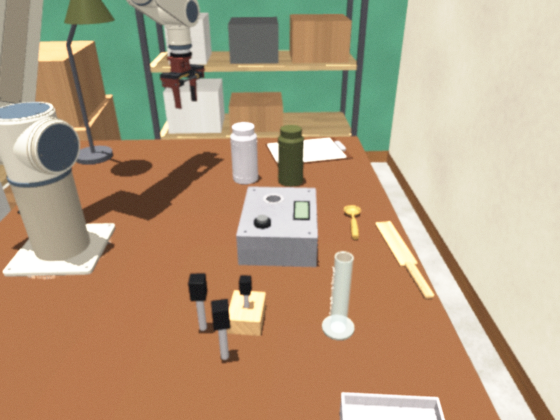

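View pics/top0.png

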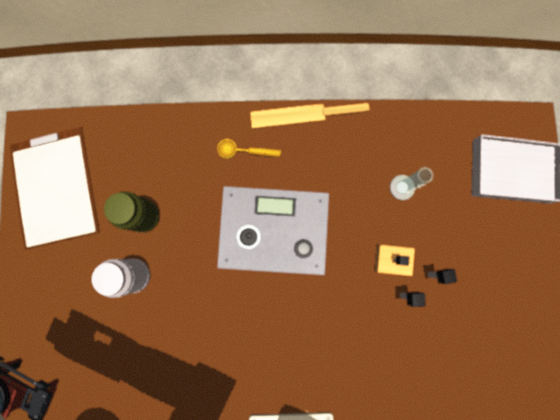

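```bash
cat > h.py <<'E'
import numpy as np, cv2
from workcell import ctrl
def ray(n,uv):
    c=ctrl.calibration(n); V=c["view"]; R=V[:3,:3]; t=V[:3,3]
    p=cv2.undistortPoints(np.array([[uv]],float),c["K"],c["dist"])[0,0]
    d=R.T@np.array([p[0],-p[1],-1.0]); return -R.T@t, d/np.linalg.norm(d)
def onz(n,uv,z):
    o,d=ray(n,uv); return o+d*(z-o[2])/d[2]
def tri(a,b):
    (o1,d1),(o2,d2)=ray("side",a),ray("top",b)
    s=np.linalg.lstsq(np.c_[d1,-d2],o2-o1,rcond=None)[0]
    p,q=o1+s[0]*d1,o2+s[1]*d2; return (p+q)/2,np.linalg.norm(p-q)
def proj(n,P):
    c=ctrl.calibration(n); V=c["view"]; p=V[:3,:3]@np.array(P,float)+V[:3,3]
    return cv2.projectPoints(np.array([[p[0],-p[1],-p[2]]]),np.zeros(3),np.zeros(3),c["K"],c["dist"])[0].ravel()
E
python3 - <<'E'
import cv2,numpy as np
s=cv2.imread('pics/side0.png');t=cv2.imread('pics/top0.png')
def crop(i,x,y,w,h,k): return cv2.resize(i[y:y+h,x:x+w],None,fx=k,fy=k,interpolation=cv2.INTER_CUBIC)
cv2.imwrite('pics/c1.png',np.vstack([crop(s,180,180,160,100,5)[:, :800],]))
cv2.imwrite('pics/c2.png',crop(s,180,260,130,110,5))
cv2.imwrite('pics/c3.png',crop(t,210,180,130,100,6))
cv2.imwrite('pics/c4.png',crop(t,370,230,100,90,6))
E
```

```text
(no output)
```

View pics/c1.png

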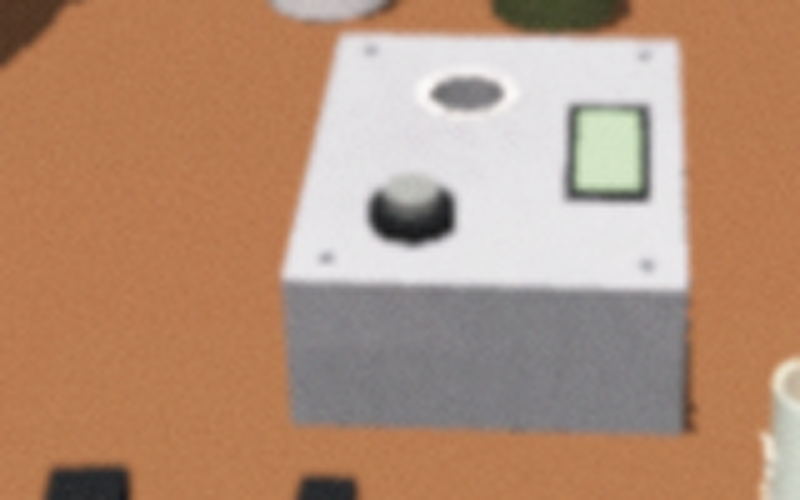

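View pics/c2.png

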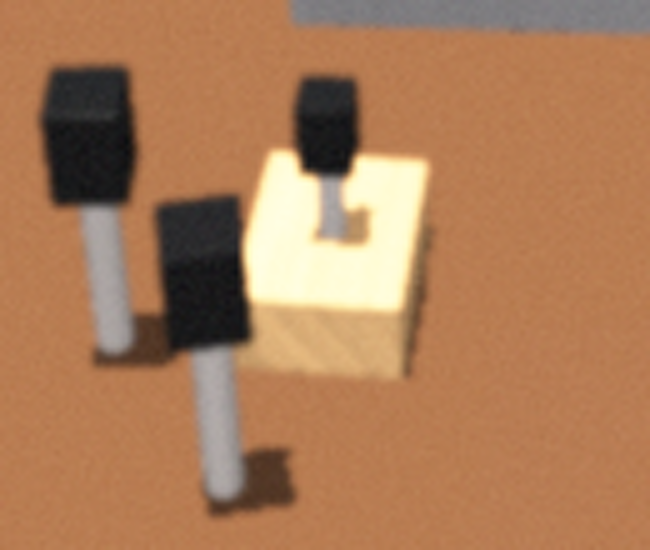

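View pics/c3.png

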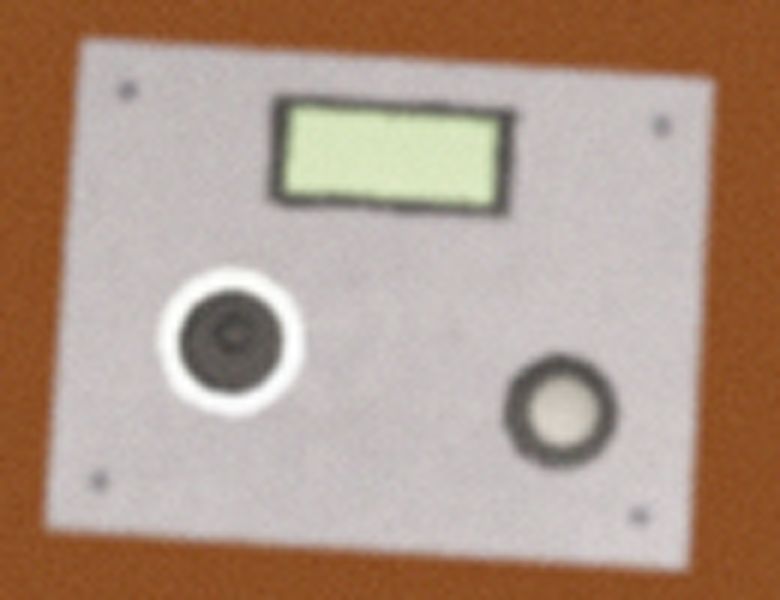

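View pics/c4.png

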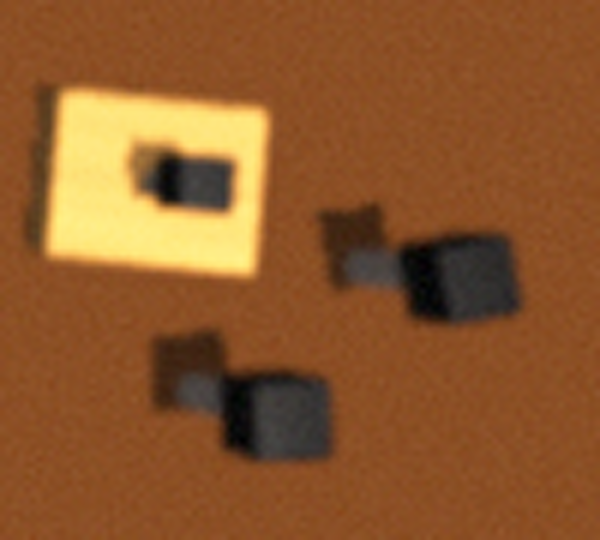

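Run:
```python
from h import *
from scipy.spatial.transform import Rotation as Ro
print(Ro.from_rotvec(ctrl.get_obs()["orientation"]).as_matrix().round(3))
s=cv2.imread('pics/side0.png');t=cv2.imread('pics/top0.png')
def comps(img,mask,name,amin,box):
    n,l,st,c=cv2.connectedComponentsWithStats(mask.astype(np.uint8))
    for i in range(1,n):
        if st[i,4]>=amin and box[0]<c[i][0]<box[2] and box[1]<c[i][1]<box[3]:
            cnt=np.argwhere(l==i)[:,::-1].astype(np.float32)
            print(name,st[i],c[i].round(2),cv2.minAreaRect(cnt))
for im,nm,box in((s,"side",(180,180,330,370)),(t,"top",(210,180,470,320))):
    v=im.max(2).astype(int); sp=v-im.min(2)
    comps(im,(v<75)&(sp<30),nm+" dark",15,box)
    comps(im,(sp>90)&(v>200),nm+" yellow",100,box)
    comps(im,(sp<45)&(v>110),nm+" grey",200,box)
    comps(im,(v>225)&(sp<25),nm+" white",20,box)
def C3(x,y):return (210+x/6-.5+.08,180+y/6-.42)
W=onz("top",C3(231,341),90);B=onz("top",C3(561,411),100)
print("well top",W,"btn",B,np.linalg.norm((W-B)[:2]))
def C1(x,y):return (180+x/5-.4,180+y/5-.4)
print("well side",onz("side",C1(467,93),90),"btn side",onz("side",C1(412,188),100))
for k in [(82,40),(715,77),(690,570),(46,528)]: print("corner",onz("top",C3(*k),90).round(1))
for k in [(345,35),(679,40),(687,288),(284,278)]: print("corner side",onz("side",C1(*k),90).round(1))
print("hole visual", onz("top",C3(234,334),50), "well centre at 50?", W)
def C4(x,y):return (370+x/6-.42,230+y/6-.42)
for k in [(60,88),(270,105),(258,276),(45,257)]: print("block",onz("top",C4(*k),40).round(1))
for k in [(180,158),(236,158),(233,211),(178,208)]: print("headtop",onz("top",C4(*k),114).round(1))
print("big feet",onz("top",C4(350,265),3),onz("top",C4(185,390),3))
print("big feet side",onz("side",(180+117/5,260+348/5),3),onz("side",(180+225/5,260+495/5),3))
def C2(x,y):return (180+x/5-.4,260+y/5-.4)
print("big head side",onz("side",C2(88,90),150),onz("side",C2(200,222),150))
print("head tri",tri(C2(329,86),C4(207,184)))
print("shaft at blocktop",onz("side",C2(335,236),40),onz("top",C4(143,170),45))
```

```text
[[-0.001 -0.9    0.437]
 [-0.001  0.437  0.9  ]
 [-1.     0.    -0.001]]
side dark [255 219  15   9  81] [262.22 224.07] ((262.0, 223.0), (8.0, 14.0), 90.0)
side dark [189 274  18  27 428] [197.39 286.9 ] ((197.5, 287.0), (26.0, 17.0), 90.0)
side dark [239 276  12  19 194] [244.99 284.6 ] ((244.5, 285.0), (18.0, 11.0), 90.0)
side dark [212 300  18  31 457] [219.93 314.67] ((219.61911010742188, 314.7506103515625), (29.296009063720703, 16.923425674438477), 84.5596694946289)
side yellow [230 319  31  17 386] [245.27 327.39] ((245.0, 327.0), (16.0, 30.0), 90.0)
side grey [ 236  186   82   81 5894] [278.41 227.29] ((276.5, 226.0), (80.0, 81.0), 90.0)
side grey [230 292  33  29 544] [245.37 307.68] ((245.85862731933594, 305.9034423828125), (31.298837661743164, 27.070852279663086), 3.3664605617523193)
side grey [196 301  11  30 219] [201.12 315.14] ((201.18255615234375, 315.3387451171875), (29.814983367919922, 7.476264953613281), 82.23483276367188)
side grey [218 329  11  31 242] [223.33 344.06] ((223.34832763671875, 344.15728759765625), (30.054485321044922, 8.153582572937012), 84.559669494
[... 1709 characters left out ...]
 -331.4   40. ]
block [ 463.8 -323.    40. ]
block [ 474.9 -229.9   40. ]
headtop [ 516.  -269.1  114. ]
headtop [ 515.3 -292.2  114. ]
headtop [ 494.1 -290.1  114. ]
headtop [ 496.  -267.4  114. ]
big feet [ 465.29482036 -377.33873786    3.        ] [ 412.74911543 -299.72730899    3.        ]
big feet side [ 414.20730388 -310.79161187    3.        ] [ 465.56272682 -390.4417082     3.        ]
big head side [ 416.24663043 -317.79142571  150.        ] [ 465.72043432 -393.28550031  150.        ]
head tri (array([ 506.14858871, -278.82082893,  117.02915027]), np.float64(1.6677817412822122))
shaft at blocktop [ 506.49152374 -284.80888173   40.        ] [ 510.87967553 -272.69370526   45.        ]
```

```bash
cat >> h.py <<'E'
from scipy.spatial.transform import Rotation as Ro
def plan(goal,yaw=None):
    """shift (cm) and turn in tool axes to reach goal; tool x down, z axis at angle pi/2+yaw"""
    o=ctrl.get_obs(); R=Ro.from_rotvec(o["orientation"])
    sh=R.as_matrix().T@(np.array(goal)-o["ee_pos"])/10
    out=[sh.round(2)]
    if yaw is not None:
        a=np.pi/2+yaw; x=np.array([0,0,-1.]); z=np.array([np.cos(a),np.sin(a),0]); y=np.cross(z,x)
        out.append((R.inv()*Ro.from_matrix(np.c_[x,y,z])).as_rotvec().round(3))
    print("plan",*out)
def st():
    o=ctrl.get_obs(); print({k:np.round(o[k],3 if k in("qpos","orientation","moment") else 2).tolist() for k in("t","qpos","ee_pos","orientation","ft_force","moment","width")})
E
python3 - <<'E'
from h import *
def C1(x,y):return (180+x/5-.4,180+y/5-.4)
def C3(x,y):return (210+x/6-.42,180+y/6-.42)
def C4(x,y):return (370+x/6-.42,230+y/6-.42)
def C2(x,y):return (180+x/5-.4,260+y/5-.4)
print("btn",tri(C1(411,188),C3(563,410)))
print("well",tri(C1(467,93),C3(231,341)))
print("big1 head top",tri(C2(90,85),C4(290,415)),"big2",tri(C2(198,218),C4(480,275)))
print("can",onz("top",(122,209),194),onz("top",(110,279),194),"cyl",tri((343,256),(425,175)))
plan((506,-280,260),-0.09)
E
```

```text
btn (array([540.93313356, -37.05355404, 110.93781715]), np.float64(0.4035660790870336))
well (array([572.14709401,  95.73598536,  91.14502098]), np.float64(0.324211670182161))
big1 head top (array([ 414.20579322, -302.13199449,  139.68078988]), np.float64(0.2563281425028932)) big2 (array([ 464.86284536, -381.6592354 ,  141.22589633]), np.float64(2.8783905103593024))
can [634.2661488  373.02319065 194.        ] [478.41542739 399.65675183 194.        ] cyl (array([ 698.52956599, -315.02804697,  191.62854913]), np.float64(0.8900187544985753))
plan [ -2.31 -57.75 -65.55] [-0.362 -0.001 -0.   ]
```

Candidates for the plug are side (245,285), in the block; (197,287), free-standing and larger; and (220,314), free-standing and larger. In the top view they are (402,261), (416,300) and (446,277). The crops show that the one in the block has the smallest head (about 23 mm measured) and its top triangulates to about 117 mm (114 expected), so I choose that one. The well is the white ring at top (248,236), and the button is the raised knob at top (304,248).

Request:
{"fn": "servo_tool", "kwargs": {"plan": [[[-2.3,-3,-3,-0.1,0,0,8],[-2.3,-6,-6,-0.2,0,0,8],[-2.3,-9,-9,-0.3,0,0,8],[-2.3,-12,-12,-0.36,0,0,8],[-2.3,-14.5,-15,-0.36,0,0,8],[-2.3,-17,-18,-0.36,0,0,8],[-2.3,-19.5,-21,-0.36,0,0,8],[-2.3,-22,-24,-0.36,0,0,8]]]}}

```text
t: 0.77
ee_pos: [365.7, 248.1, 259.5]
orientation: [-1.142, 1.252, 1.142]
ft_force: [0.4, 0.0, 0.3]
width: 79.8
```

```bash
python3 -c "
from h import *
st();plan((506,-280,260),-0.09)"
```

```text
{'t': 0.77, 'qpos': [0.569, 0.118, 1.994, -0.0, 1.029, -0.91], 'ee_pos': [365.7, 248.14, 259.46], 'orientation': [-1.142, 1.252, 1.142], 'ft_force': [0.36, 0.02, 0.3], 'moment': [0.009, -0.04, 0.016], 'width': 79.84}
plan [-4.000e-02 -1.879e+01 -5.131e+01] [-0.001 -0.    -0.   ]
```

Request:
{"fn": "servo_tool", "kwargs": {"plan": [[[0,-1.2,-3.5,0,0,0,6],[0,-2.5,-7,0,0,0,6],[0,-3.8,-10.5,0,0,0,6],[0,-5.1,-14,0,0,0,6],[0,-6.4,-17.5,0,0,0,6],[0,-7.7,-21,0,0,0,6],[0,-9,-24.5,0,0,0,6],[0,-10.3,-28,0,0,0,6]]]}}

```text
t: 1.43
ee_pos: [442.8, -39.9, 259.6]
orientation: [-1.141, 1.251, 1.141]
ft_force: [0.0, -0.2, -1.2]
width: 60.0
```

Request:
{"fn": "servo_tool", "kwargs": {"plan": [[[0,-1.2,-3.3,0,0,0,6],[0,-2.5,-6.6,0,0,0,6],[0,-3.8,-10,0,0,0,6],[0,-5.1,-13.3,0,0,0,6],[0,-6.4,-16.6,0,0,0,6],[0,-7.7,-20,0,0,0,6],[0,-8.4,-23,0,0,0,6],[0,-8.4,-23,0,0,0,6]]]}}

```text
t: 2.1
ee_pos: [506.2, -279.4, 259.3]
orientation: [-1.141, 1.253, 1.137]
ft_force: [0.5, 0.6, -0.2]
width: 60.2
```

```bash
python3 -c "
from h import *
st();plan((505.5,-280.3,91),-0.09)
s=ctrl.get_image('side');t=ctrl.get_image('top')
f=lambda i,x,y:cv2.resize(i[y:y+130,x:x+130,::-1],None,fx=3,fy=3)
cv2.imwrite('pics/p1.png',np.hstack([f(s,180,210),f(t,340,200)]))"
```

```text
{'t': 2.1, 'qpos': [-0.524, 0.328, 1.717, -0.001, 1.095, -2.0], 'ee_pos': [506.18, -279.41, 259.33], 'orientation': [-1.141, 1.253, 1.137], 'ft_force': [0.5, 0.59, -0.16], 'moment': [0.058, 0.008, 0.018], 'width': 60.22}
plan [16.83  0.08 -0.07] [-0.005 -0.002  0.001]
```

View pics/p1.png

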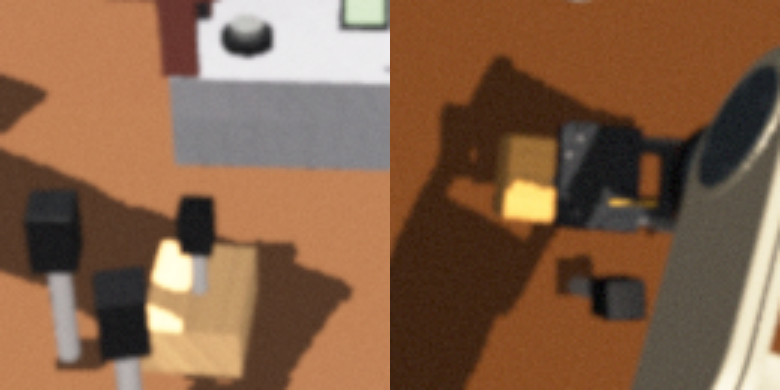

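Request:
{"fn": "servo_tool", "kwargs": {"plan": [[[4,0.1,-0.1,0,0,0,6],[8,0.1,-0.1,0,0,0,6],[11,0.1,-0.1,0,0,0,6],[13,0.1,-0.1,0,0,0,6],[15,0.1,-0.1,0,0,0,6],[16.3,0.1,-0.1,0,0,0,6],[16.8,0.1,-0.1,0,0,0,6],[16.8,0.1,-0.1,0,0,0,6]]]}}

```text
t: 2.87
ee_pos: [503.8, -274.4, 90.9]
orientation: [-1.14, 1.251, 1.144]
ft_force: [-0.5, -1.1, 0.2]
width: 59.8
```

```bash
python3 -c "
from h import *
st();plan((505.5,-280.3,91),-0.09)
s=ctrl.get_image('side');t=ctrl.get_image('top')
f=lambda i,x,y:cv2.resize(i[y:y+130,x:x+130,::-1],None,fx=3,fy=3)
cv2.imwrite('pics/p2.png',np.hstack([f(s,180,210),f(t,340,200)]))"
```

```text
{'t': 2.87, 'qpos': [-0.52, 0.554, 1.827, 0.0, 0.762, -1.999], 'ee_pos': [503.79, -274.4, 90.9], 'orientation': [-1.14, 1.251, 1.144], 'ft_force': [-0.45, -1.07, 0.17], 'moment': [0.052, -0.074, -0.053], 'width': 59.76}
plan [-0.01 -0.22 -0.57] [-0.001  0.001 -0.002]
```

View pics/p2.png

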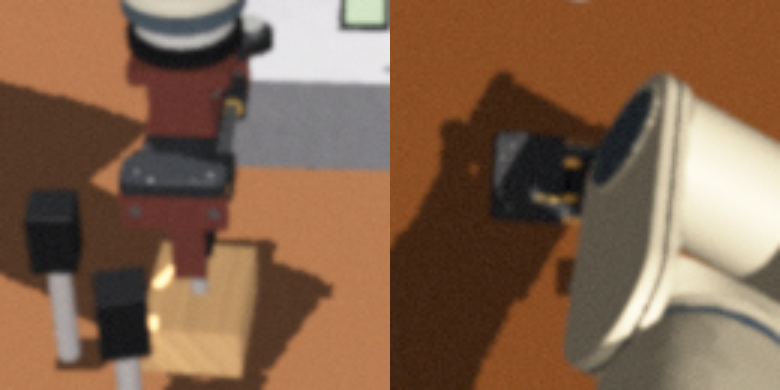

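Request:
{"fn": "servo_tool", "kwargs": {"plan": [[[0,-0.2,-0.5,0,0,0,6],[0,-0.2,-0.5,0,0,0,6],[0,-0.2,-0.5,0,0,0,6]]]}}

```text
t: 3.22
ee_pos: [506.6, -281.4, 92.7]
orientation: [-1.143, 1.251, 1.139]
ft_force: [-0.0, -0.0, -0.3]
width: 60.0
```

```bash
python3 -c "
from h import *
st();plan((505.5,-280.3,91),-0.09)"
```

```text
{'t': 3.22, 'qpos': [-0.528, 0.556, 1.816, 0.0, 0.767, -2.006], 'ee_pos': [506.58, -281.45, 92.72], 'orientation': [-1.143, 1.251, 1.139], 'ft_force': [-0.02, -0.02, -0.31], 'moment': [0.011, -0.035, 0.025], 'width': 59.98}
plan [0.17 0.12 0.1 ] [-0.002 -0.001  0.002]
```

Request:
{"fn": "servo_tool", "kwargs": {"plan": [[[0.1,0.1,0.1,0,0,0,6],[0.1,0.1,0.1,0,0,0,4],[0.1,0.1,0.1,0,0,0,2.8],[0.1,0.1,0.1,0,0,0,2],[0.1,0.1,0.1,0,0,0,1.5],[0.1,0.1,0.1,0,0,0,1.5],[0.1,0.1,0.1,0,0,0,1.5],[0.1,0.1,0.1,0,0,0,1.5]]]}}

```text
t: 3.88
ee_pos: [505.0, -279.6, 90.7]
orientation: [-1.141, 1.251, 1.141]
ft_force: [0.6, 0.7, 0.6]
width: 24.0
```

```bash
python3 -c "
from h import *
st()"
```

```text
{'t': 3.88, 'qpos': [-0.526, 0.557, 1.821, 0.0, 0.763, -2.005], 'ee_pos': [505.0, -279.65, 90.67], 'orientation': [-1.141, 1.251, 1.141], 'ft_force': [0.6, 0.66, 0.59], 'moment': [0.093, 0.008, 0.013], 'width': 23.97}
```

Request:
{"fn": "servo_tool", "kwargs": {"plan": [[[-0.5,0,0,0,0,0,1.5],[-1.5,0,0,0,0,0,1.5],[-3,0,0,0,0,0,1.5],[-5,0,0,0,0,0,1.5],[-7.5,0,0,0,0,0,1.5],[-10,0,0,0,0,0,1.5],[-12,0,0,0,0,0,1.5],[-12,0,0,0,0,0,1.5]]]}}

```text
t: 4.55
ee_pos: [507.2, -280.9, 215.9]
orientation: [-1.147, 1.249, 1.134]
ft_force: [1.0, 0.5, -0.4]
width: 23.9
```

```bash
python3 -c "
from h import *
st();plan((572,96,211),-0.09)
s=ctrl.get_image('side')
f=lambda i,x,y:cv2.resize(i[y:y+130,x:x+130,::-1],None,fx=4,fy=4)
cv2.imwrite('pics/p3.png',f(s,180,190))"
```

```text
{'t': 4.55, 'qpos': [-0.526, 0.379, 1.754, -0.0, 1.001, -2.005], 'ee_pos': [507.2, -280.92, 215.87], 'orientation': [-1.147, 1.249, 1.134], 'ft_force': [1.04, 0.48, -0.39], 'moment': [0.025, -0.062, -0.007], 'width': 23.9}
plan [ 0.38 -3.   38.13] [-0.002 -0.003  0.007]
```

View pics/p3.png

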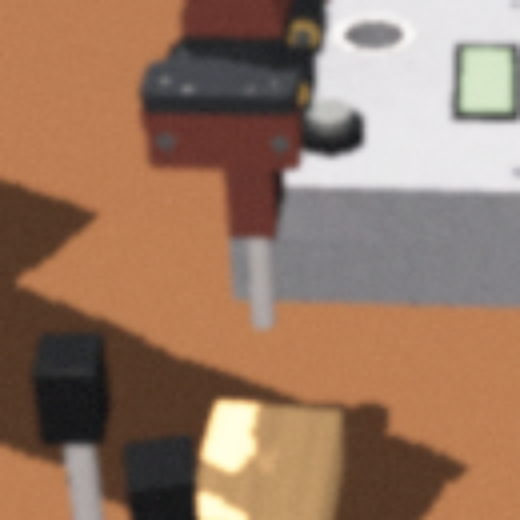

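Request:
{"fn": "servo_tool", "kwargs": {"plan": [[[0,-0.3,2,0,0,0,1.5],[0,-0.6,5,0,0,0,1.5],[0,-0.9,8,0,0,0,1.5],[0,-1.2,11,0,0,0,1.5],[0,-1.5,14,0,0,0,1.5],[0,-1.8,17,0,0,0,1.5],[0,-2.1,20,0,0,0,1.5],[0,-2.4,23,0,0,0,1.5]]]}}

```text
t: 5.27
ee_pos: [549.1, -51.3, 209.5]
orientation: [-1.14, 1.253, 1.143]
ft_force: [0.8, 0.6, -1.6]
width: 23.6
```

Request:
{"fn": "servo_tool", "kwargs": {"plan": [[[0,-0.1,3,0,0,0,1.5],[0,-0.3,6,0,0,0,1.5],[0,-0.5,9,0,0,0,1.5],[0,-0.6,12,0,0,0,1.5],[0,-0.6,14,0,0,0,1.5],[0,-0.6,15.1,0,0,0,1.5],[0,-0.6,15.1,0,0,0,1.5],[0,-0.6,15.1,0,0,0,1.5]]]}}

```text
t: 5.93
ee_pos: [569.2, 96.8, 209.9]
orientation: [-1.142, 1.252, 1.143]
ft_force: [-0.2, -0.0, 0.3]
width: 23.5
```

```bash
python3 -c "
from h import *
st();plan((572,96,190),-0.09)
st()
s=ctrl.get_image('side');t=ctrl.get_image('top')
st();plan((572,96,190),-0.09)
f=lambda i,x,y:cv2.resize(i[y:y+130,x:x+130,::-1],None,fx=3,fy=3)
cv2.imwrite('pics/p4.png',np.hstack([f(s,210,130),f(t,190,170)]))"
```

```text
{'t': 5.93, 'qpos': [0.148, 0.387, 1.758, -0.0, 0.999, -1.332], 'ee_pos': [569.19, 96.76, 209.9], 'orientation': [-1.142, 1.252, 1.143], 'ft_force': [-0.15, -0.03, 0.31], 'moment': [-0.039, -0.026, -0.043], 'width': 23.48}
plan [ 1.99 -0.29 -0.05] [-0.001 -0.001 -0.001]
{'t': 5.93, 'qpos': [0.148, 0.387, 1.758, -0.0, 0.999, -1.332], 'ee_pos': [569.19, 96.76, 209.9], 'orientation': [-1.142, 1.252, 1.143], 'ft_force': [-0.15, -0.03, 0.31], 'moment': [-0.039, -0.026, -0.043], 'width': 23.48}
{'t': 6.03, 'qpos': [0.146, 0.386, 1.758, -0.0, 0.999, -1.332], 'ee_pos': [569.39, 95.83, 210.27], 'orientation': [-1.141, 1.253, 1.141], 'ft_force': [0.12, -0.8, -0.39], 'moment': [0.035, -0.018, 0.002], 'width': 23.79}
plan [ 2.03 -0.26  0.04] [-0.003 -0.001 -0.001]
```

View pics/p4.png

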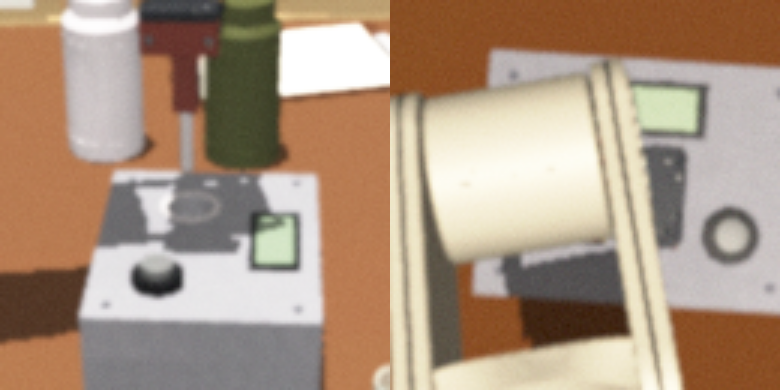

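Run:
```python
from h import *
t=cv2.imread('pics/top0.png')
g=t[224:250,236:262].astype(float).mean(2)
e=np.clip((g-20)*3,0,255).astype(np.uint8)
cv2.imwrite('pics/w.png',cv2.resize(e,None,fx=22,fy=22,interpolation=cv2.INTER_CUBIC))
print(g[5:20,5:20].astype(int))
for dx,dy in((0,0),(5,1),(-6,0),(6,0),(0,6),(0,-6)): print(dx,dy,proj("top",(572.2+dx,96+dy,50))-(236,224))
print(proj("top",(572.2,96,90))-(236,224))
```

```text
[[250 245 218 167 129 106  90  89  88 101 121 153 202 237 249]
 [238 192 136  97  82  81  81  83  82  89  90  97 131 182 233]
 [200 121  83  87  78  87  87  84  82  83  87  88  92 123 186]
 [144  83  84  78  86  83  77  70  69  80  79  89  89  95 139]
 [100  75  80  88  85  78  71  67  73  71  77  82  90  90 103]
 [ 83  79  90  85  81  67  69  77  81  80  74  81  87  94  95]
 [ 75  85  91  88  75  67  82  88  91  85  84  82  90  88  90]
 [ 80  89  90  87  81  71  75  86  89  84  76  85  87  89  93]
 [ 84  91  92  85  86  75  69  69  74  75  79  85  87  92  95]
 [ 83  85  91  91  94  86  70  69  74  76  85  87  96  88  98]
 [ 83  83  91  90  89  92  86  86  85  89  85  92  91  90  96]
 [ 96  84  83  90  90  89  90  88  91  91  93  90  93  90 109]
 [131  84  84  90  93  90  87  94  95  92  91  88  95  96 145]
 [188 120  88  81  90  91  90  89  90  88  91  94 100 136 197]
 [240 185 122  89  78  86  88  85  90  89  94 103 134 191 240]]
0 0 [12.85737315 13.17725023]
5 1 [12.43048522 11.20969714]
-6 0 [12.89576604 15.54957668]
6 0 [12.81924561 10.80682004]
0 6 [10.48603253 13.22482202]
0 -6 [15.22895372 13.12949665]
[11.99868884 12.48103563]
```

View pics/w.png

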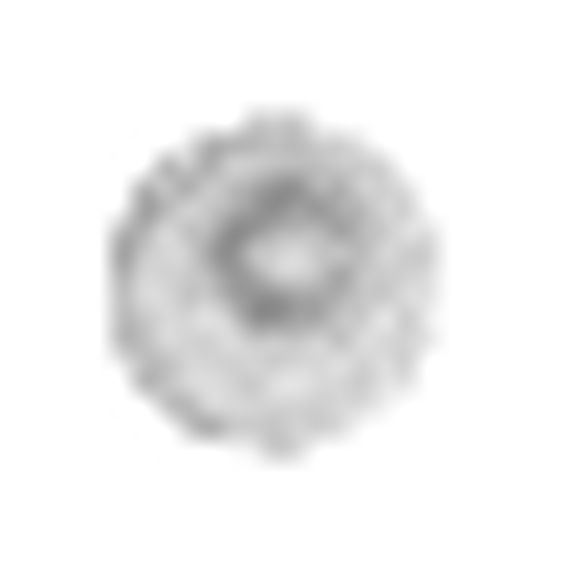

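```bash
python3 -c "
from h import *
o=ctrl.get_obs()['ee_pos']
print('tip side ray',onz('side',(272,187.3),129), 'pred px', proj('side',o+[0,0,-81]))
plan((577.5,97,140),-0.09)"
```

```text
tip side ray [569.48052705  90.12812122 129.        ] pred px [271.92489078 186.25733424]
plan [ 7.03 -0.8   0.2 ] [-0.003 -0.001 -0.001]
```

Request:
{"fn": "servo_tool", "kwargs": {"plan": [[[0,-0.8,0.2,0,0,0,1.5],[0.5,-0.8,0.2,0,0,0,1.5],[2,-0.8,0.2,0,0,0,1.5],[3.5,-0.8,0.2,0,0,0,1.5],[5,-0.8,0.2,0,0,0,1.5],[6.3,-0.8,0.2,0,0,0,1.5],[7,-0.8,0.2,0,0,0,1.5],[7,-0.8,0.2,0,0,0,1.5]]]}}

```text
t: 6.7
ee_pos: [577.1, 97.5, 138.9]
orientation: [-1.14, 1.254, 1.143]
ft_force: [0.3, -0.0, -1.8]
width: 23.4
```

Request:
{"fn": "servo_tool", "kwargs": {"plan": [[[0,0,0,0,0,0,1.5],[0,0,0,0,0,0,1.5]]]}}

```text
t: 6.87
ee_pos: [578.6, 98.1, 141.3]
orientation: [-1.141, 1.25, 1.14]
ft_force: [-0.5, 0.3, -0.4]
width: 23.8
```

```bash
python3 -c "
from h import *
st();plan((577.5,97,130),-0.09)"
```

```text
{'t': 6.87, 'qpos': [0.148, 0.491, 1.78, -0.0, 0.869, -1.331], 'ee_pos': [578.56, 98.1, 141.35], 'orientation': [-1.141, 1.25, 1.14], 'ft_force': [-0.47, 0.28, -0.44], 'moment': [0.054, -0.069, 0.017], 'width': 23.79}
plan [ 1.13  0.1  -0.12] [-0.002  0.     0.001]
```

Request:
{"fn": "servo_tool", "kwargs": {"plan": [[[0.3,0,-0.05,0,0,0,1.5],[0.6,0,-0.05,0,0,0,1.5],[0.8,0,-0.05,0,0,0,1.5],[0.9,0,-0.05,0,0,0,1.5],[1,0,-0.05,0,0,0,1.5],[1.1,0,-0.05,0,0,0,1.5],[1.2,0,-0.05,0,0,0,1.5],[1.2,0,-0.05,0,0,0,1.5]]]}}

```text
t: 7.53
ee_pos: [577.7, 97.7, 128.5]
orientation: [-1.141, 1.252, 1.142]
ft_force: [0.3, -0.4, -1.2]
width: 24.0
```

Request:
{"fn": "servo_tool", "kwargs": {"plan": [[[0.1,0,0,0,0,0,1.5],[0.1,0,0,0,0,0,1.5]]]}}

```text
t: 7.7
ee_pos: [577.8, 97.7, 127.5]
orientation: [-1.141, 1.251, 1.141]
ft_force: [-0.5, -0.4, -1.2]
width: 24.1
```

Request:
{"fn": "servo_tool", "kwargs": {"plan": [[[0.1,0,0,0,0,0,1.5],[0.1,0,0,0,0,0,1.5]]]}}

```text
t: 7.87
ee_pos: [577.8, 97.7, 126.5]
orientation: [-1.141, 1.251, 1.141]
ft_force: [0.0, -1.2, -0.4]
width: 23.7
```

Request:
{"fn": "servo_tool", "kwargs": {"plan": [[[0.1,0,0,0,0,0,1.5],[0.2,0,0,0,0,0,1.5],[0.2,0,0,0,0,0,1.5]]]}}

```text
t: 8.12
ee_pos: [577.8, 97.7, 124.5]
orientation: [-1.141, 1.251, 1.141]
ft_force: [0.1, -1.0, -1.0]
width: 24.2
```

Request:
{"fn": "servo_tool", "kwargs": {"plan": [[[0.1,0,0,0,0,0,1.5],[0.2,0,0,0,0,0,1.5],[0.2,0,0,0,0,0,1.5]]]}}

```text
t: 8.37
ee_pos: [577.8, 97.7, 122.5]
orientation: [-1.141, 1.251, 1.141]
ft_force: [0.3, -1.4, -1.0]
width: 23.9
```

Request:
{"fn": "servo_tool", "kwargs": {"plan": [[[0.1,0,-0.03,0,0,0,1.5],[0.2,0,-0.03,0,0,0,1.5],[0.3,0,-0.03,0,0,0,1.5],[0.3,0,-0.03,0,0,0,1.5]]]}}

```text
t: 8.7
ee_pos: [577.9, 97.5, 119.5]
orientation: [-1.141, 1.251, 1.141]
ft_force: [0.6, -0.7, -1.6]
width: 23.9
```

Request:
{"fn": "servo_tool", "kwargs": {"plan": [[[0.1,0,0,0,0,0,1.5],[0.2,0,0,0,0,0,1.5],[0.2,0,0,0,0,0,1.5]]]}}

```text
t: 8.95
ee_pos: [577.8, 97.5, 117.5]
orientation: [-1.141, 1.251, 1.141]
ft_force: [-0.5, -0.7, -0.9]
width: 24.0
```

Request:
{"fn": "servo_tool", "kwargs": {"plan": [[[0.1,0,0,0,0,0,1.5],[0.1,0,0,0,0,0,1.5]]]}}

```text
t: 9.12
ee_pos: [577.9, 97.5, 116.5]
orientation: [-1.141, 1.251, 1.141]
ft_force: [-0.3, -0.4, -2.2]
width: 23.9
```

Request:
{"fn": "servo_tool", "kwargs": {"plan": [[[0.1,0,0,0,0,0,1.5],[0.1,0,0,0,0,0,1.5]]]}}

```text
t: 9.28
ee_pos: [577.9, 97.5, 115.6]
orientation: [-1.141, 1.251, 1.141]
ft_force: [0.4, -0.6, -1.0]
width: 23.9
```

Request:
{"fn": "servo_tool", "kwargs": {"plan": [[[0.1,0,0,0,0,0,1.5],[0.1,0,0,0,0,0,1.5]]]}}

```text
t: 9.45
ee_pos: [577.9, 97.4, 114.6]
orientation: [-1.141, 1.251, 1.141]
ft_force: [-0.7, 0.3, 1.6]
width: 23.7
```

Request:
{"fn": "servo_tool", "kwargs": {"plan": [[[0.05,0,0,0,0,0,1.5],[0.05,0,0,0,0,0,1.5],[0.05,0,0,0,0,0,1.5]]]}}

```text
t: 9.7
ee_pos: [577.9, 97.5, 114.2]
orientation: [-1.141, 1.251, 1.141]
ft_force: [-0.5, -0.4, 1.1]
width: 23.7
```

```bash
python3 -c "
from h import *
st()
s=ctrl.get_image('side');st()
f=lambda i,x,y:cv2.resize(i[y:y+130,x:x+130,::-1],None,fx=4,fy=4)
cv2.imwrite('pics/p5.png',f(s,210,130))"
```

```text
{'t': 9.7, 'qpos': [0.147, 0.531, 1.793, -0.0, 0.818, -1.332], 'ee_pos': [577.9, 97.45, 114.23], 'orientation': [-1.141, 1.251, 1.141], 'ft_force': [-0.53, -0.36, 1.09], 'moment': [-0.025, 0.104, -0.015], 'width': 23.68}
{'t': 9.75, 'qpos': [0.147, 0.531, 1.793, 0.0, 0.818, -1.332], 'ee_pos': [577.95, 97.46, 114.29], 'orientation': [-1.141, 1.251, 1.141], 'ft_force': [-0.95, -0.46, 0.63], 'moment': [0.014, 0.136, 0.048], 'width': 23.97}
```

View pics/p5.png

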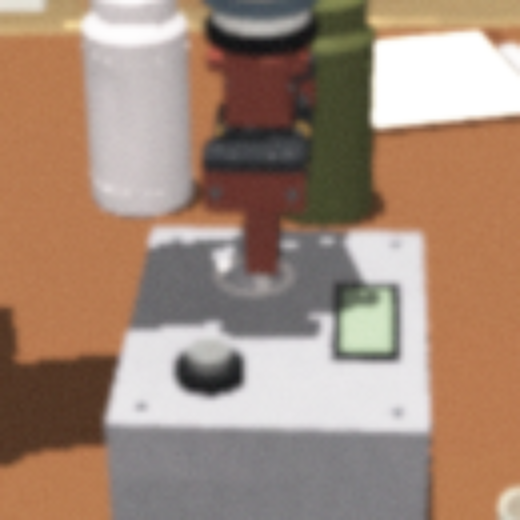

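Request:
{"fn": "servo_tool", "kwargs": {"plan": [[[0,0,0,0,0,0,2.6],[0,0,0,0,0,0,3],[0,0,0,0,0,0,4],[0,0,0,0,0,0,5],[0,0,0,0,0,0,5],[0,0,0,0,0,0,5]]]}}

```text
t: 10.25
ee_pos: [577.9, 97.5, 114.2]
orientation: [-1.141, 1.251, 1.141]
ft_force: [0.8, 0.2, 0.2]
width: 49.4
```

Request:
{"fn": "servo_tool", "kwargs": {"plan": [[[-1,0,0,0,0,0,5],[-2.5,0,0,0,0,0,5],[-4.5,0,0,0,0,0,5],[-6.5,0,0,0,0,0,5],[-8.5,0,0,0,0,0,5],[-10,0,0,0,0,0,5],[-10,0,0,0,0,0,5]]]}}

```text
t: 10.83
ee_pos: [579.9, 97.7, 218.2]
orientation: [-1.143, 1.246, 1.137]
ft_force: [0.9, -0.2, -0.4]
width: 50.3
```

```bash
python3 -c "
from h import *
st();plan((541,-37,190),-0.09)
s=ctrl.get_image('side')
f=lambda i,x,y:cv2.resize(i[y:y+130,x:x+130,::-1],None,fx=4,fy=4)
cv2.imwrite('pics/p6.png',f(s,210,130))"
```

```text
{'t': 10.83, 'qpos': [0.147, 0.388, 1.733, -0.0, 1.014, -1.332], 'ee_pos': [579.87, 97.73, 218.25], 'orientation': [-1.143, 1.246, 1.137], 'ft_force': [0.91, -0.19, -0.39], 'moment': [0.058, -0.022, -0.017], 'width': 50.28}
plan [  2.79   2.65 -13.78] [-0.002  0.001  0.006]
```

View pics/p6.png

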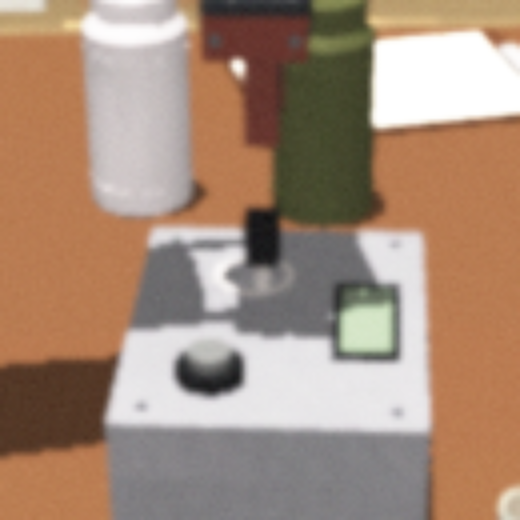

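Request:
{"fn": "servo_tool", "kwargs": {"plan": [[[0,0.4,-2,0,0,0,0],[0,0.8,-4.5,0,0,0,0],[0,1.3,-7,0,0,0,0],[0,1.8,-9.5,0,0,0,0],[0,2.2,-12,0,0,0,0],[0,2.6,-13.7,0,0,0,0],[0,2.6,-13.7,0,0,0,0],[0,2.6,-13.7,0,0,0,0]]]}}

```text
t: 11.55
ee_pos: [538.7, -37.1, 213.3]
orientation: [-1.139, 1.253, 1.141]
ft_force: [0.9, 0.5, -0.4]
width: 1.6
```

Request:
{"fn": "servo_tool", "kwargs": {"plan": [[[0,0,0,0,0,0,0],[0,0,0,0,0,0,0]]]}}

```text
t: 11.72
ee_pos: [539.5, -35.7, 213.8]
orientation: [-1.142, 1.251, 1.142]
ft_force: [-0.8, 0.1, -0.5]
width: 0.4
```

```bash
python3 -c "
from h import *
st();plan((541,-37,135),-0.09)
"
```

```text
{'t': 11.72, 'qpos': [-0.088, 0.33, 1.835, 0.0, 0.977, -1.568], 'ee_pos': [539.52, -35.74, 213.81], 'orientation': [-1.142, 1.251, 1.142], 'ft_force': [-0.84, 0.15, -0.48], 'moment': [0.006, -0.02, -0.021], 'width': 0.45}
plan [ 7.88 -0.16 -0.11] [-0.001  0.    -0.   ]
```

Request:
{"fn": "servo_tool", "kwargs": {"plan": [[[1.5,-0.1,-0.1,0,0,0,0],[3.5,-0.1,-0.1,0,0,0,0],[5.5,-0.1,-0.1,0,0,0,0],[7,-0.1,-0.1,0,0,0,0],[7.8,-0.1,-0.1,0,0,0,0],[7.8,-0.1,-0.1,0,0,0,0],[7.8,-0.1,-0.1,0,0,0,0]]]}}

```text
t: 12.3
ee_pos: [540.5, -37.1, 136.1]
orientation: [-1.142, 1.251, 1.142]
ft_force: [-0.8, 0.5, 0.7]
width: 0.8
```

Request:
{"fn": "servo_tool", "kwargs": {"plan": [[[0.2,0,0,0,0,0,0],[0.4,0,0,0,0,0,0],[0.6,0,0,0,0,0,0],[0.8,0,0,0,0,0,0],[0.8,0,0,0,0,0,0]]]}}

```text
t: 12.72
ee_pos: [540.2, -37.7, 128.1]
orientation: [-1.141, 1.251, 1.141]
ft_force: [-0.0, 0.2, 0.5]
width: 0.4
```

Request:
{"fn": "servo_tool", "kwargs": {"plan": [[[0.1,0,0,0,0,0,0],[0.2,0,0,0,0,0,0],[0.2,0,0,0,0,0,0]]]}}

```text
t: 12.97
ee_pos: [540.4, -37.7, 126.2]
orientation: [-1.141, 1.251, 1.141]
ft_force: [-0.4, -0.4, 1.1]
width: 0.6
```

Request:
{"fn": "servo_tool", "kwargs": {"plan": [[[0.1,0,0,0,0,0,0],[0.2,0,0,0,0,0,0],[0.2,0,0,0,0,0,0]]]}}

```text
t: 13.22
ee_pos: [540.4, -37.7, 124.2]
orientation: [-1.141, 1.251, 1.141]
ft_force: [-0.1, -0.5, 3.1]
width: 0.1
```

Request:
{"fn": "servo_tool", "kwargs": {"plan": [[[0.1,0,0,0,0,0,0],[0.2,0,0,0,0,0,0],[0.3,0,0,0,0,0,0],[0.3,0,0,0,0,0,0]]]}}

```text
t: 13.55
ee_pos: [540.4, -37.7, 121.1]
orientation: [-1.141, 1.251, 1.141]
ft_force: [-1.1, 0.0, 4.0]
width: 0.3
```

Request:
{"fn": "servo_tool", "kwargs": {"plan": [[[0.1,0,0,0,0,0,0],[0.15,0,0,0,0,0,0],[0.15,0,0,0,0,0,0]]]}}

```text
t: 13.8
ee_pos: [540.5, -37.7, 120.3]
orientation: [-1.142, 1.251, 1.141]
ft_force: [-2.4, -0.9, 9.1]
width: 0.3
```

Request:
{"fn": "servo_tool", "kwargs": {"plan": [[[0.05,0,0,0,0,0,0],[0.1,0,0,0,0,0,0],[0.1,0,0,0,0,0,0]]]}}

```text
t: 14.05
ee_pos: [540.5, -37.7, 120.1]
orientation: [-1.142, 1.251, 1.141]
ft_force: [-5.3, -0.2, 18.8]
width: 0.5
```

Force has risen past 5 N against a hard stop, so the button is fully down. I'll release it and retreat upwards.

Request:
{"fn": "servo_tool", "kwargs": {"plan": [[[0,0,0,0,0,0,0],[-0.5,0,0,0,0,0,0],[-1.5,0,0,0,0,0,0],[-3,0,0,0,0,0,0],[-6,0,0,0,0,0,0],[-9,0,0,0,0,0,0],[-12,0,0,0,0,0,0],[-12,0,0,0,0,0,0]]]}}

```text
t: 14.72
ee_pos: [543.3, -37.9, 244.4]
orientation: [-1.146, 1.245, 1.135]
ft_force: [-0.0, 0.9, 0.3]
width: 0.5
```

Request:
{"fn": "servo_tool", "kwargs": {"plan": [[[0,3,0,0,0,0,0],[0,6,0,0,0,0,0],[0,9,0,0,0,0,0],[0,9,-3,0,0,0,0],[0,9,-6,0,0,0,0],[0,9,-9,0,0,0,0],[0,9,-9,0,0,0,0],[0,9,-9,0,0,0,0]]]}}

```text
t: 15.38
ee_pos: [441.9, -119.9, 238.3]
orientation: [-1.138, 1.253, 1.14]
ft_force: [-0.1, 0.9, 0.8]
width: 0.6
```

```bash
python3 -c "
from h import *
st()
s=ctrl.get_image('side');t=ctrl.get_image('top')
cv2.imwrite('pics/side7.png',s[:,:,::-1])
cv2.imwrite('pics/p7.png',np.hstack([cv2.resize(s[150:280,200:330,::-1],None,fx=3,fy=3),cv2.resize(t[160:290,210:340,::-1],None,fx=3,fy=3)]))"
```

```text
{'t': 15.38, 'qpos': [-0.291, 0.173, 1.984, 0.0, 0.985, -1.767], 'ee_pos': [441.93, -119.9, 238.29], 'orientation': [-1.138, 1.253, 1.14], 'ft_force': [-0.1, 0.9, 0.83], 'moment': [0.033, -0.033, 0.032], 'width': 0.59}
```

View pics/p7.png

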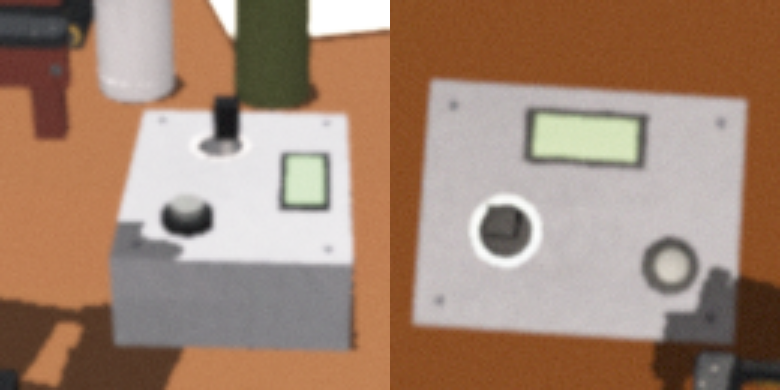

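View pics/side7.png

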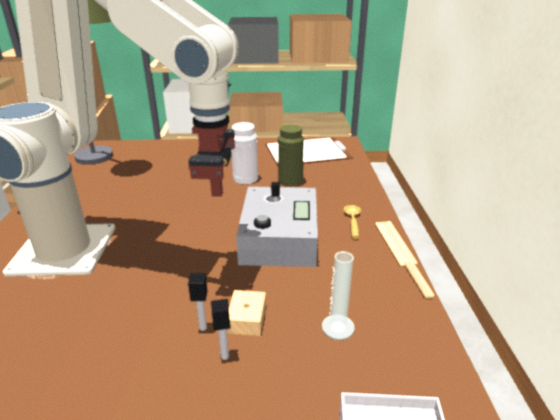

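The last pictures show the plug standing upright in the well at side (275,188), the button back up at (262,221), and the canisters, cylinder and scoop where they started. One height check before I hand in.

```bash
python3 -c "
from h import *
print(tri((275.4,183.4),(247.2,233.7)), 'expect z 138')
print(proj('side',(577.8,97.3,138)),proj('top',(577.8,97.3,138)))
print(ctrl.close_job())"
```

```text
(array([577.83455224,  95.18016774, 138.27934633]), np.float64(2.5775034355971265)) expect z 138
[274.90465929 183.16917495] [246.28629097 233.18636372]
the job is handed in; nothing more can be done
None
```

The reference check is finished and handed in at about 15.5 s of the 72 s allowed; the hand-in gives no verdict.

- **Plug:** I took the smallest plug, the one in the wooden block. The jaws closed to 24.0 mm, which matches its head.
- **Seating:** The top picture showed a faint socket outline about 5 mm in +x from the well's axis, and I aimed there. The plug went past plate level with no resistance, so no search over the plate was needed. It met the bottom with about 1 to 1.5 N at the expected depth. I then let go.
- **Button:** I pressed the button until the force rose to 19 N, well past the 5 N it needs. I then released it and moved the arm clear.

**Last checks:** After release, the plug stood upright and its head top measured 138.3 mm, against 138 mm expected when fully home. The two camera rays missed each other by 2.6 mm, within the calibration error. The button looked back up, and the canisters, glass cylinder and scoop looked unmoved. Wrist forces while inserting the plug stayed under about 2.5 N. I could not read the sprung plate's travel directly. No check failed.

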